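Set out the blood-smear quick-stain line

ROBOT

A 7-joint arm with a two-finger parallel gripper is mounted at the origin on the work surface. World frame = base frame: x ahead of the robot, y to its left, z up, the work surface at z = 0. Lengths are in m, angles in rad, forces in N, time in s.
With the tool pointing down it reaches from about 0.425 to 0.875 m from the base axis. Payload 8.4 kg.
Tool frame: the origin (TCP) lies on the centre line of the jaws, within the pads' length; the fingertips stand 25 mm ahead of it and the grasp point (between the pads) lies 6 mm ahead of it (env.tip_extent is the distance from the TCP to the fingertips, in m); z points along the fingers, y is the direction in which the jaws open and shut (so a half turn about z gives the same grasp; the last joint's range is limited). The gripper opens to 87 mm and grips with 3 to 60 N. Pads are 19 mm wide; open, the fingers measure 117 mm over their backs; the gripper's body (75 mm by 190 mm) begins 51 mm behind the grasp point.
Start: joints at [1.118, 0.333, 0.04, 1.465, -0.013, 1.343, -0.059], TCP at [0.225, -0.61, 0.248] pointing down, gripper open.
Joint ranges: [-2.58, 2.58], [-0.38, 2.09], [-1.3, 1.39], [0.25, 2.4], [-1.5, 4.64], [0.08, 2.09], [-2.65, 2.65]. Speed limits (rad/s): [2.22, 2.22, 2.79, 2.79, 3.14, 3.14, 3.14].

INTERFACE

Orientations are given as a unit quaternion [x, y, z, w].
In Python, from bench import env gives the robot as it stands. The module is installed in compiled form; this text tells all that it offers.
- The arm moves only by the tool play_rows, never from a script. Its argument "series" is a list of rows, each a list of 7 numbers: the finger opening in cm, from 0 to 8.7, then the shift along the tool's x, y, z in cm, then the turn, a rotation vector about the tool's x, y, z in degrees. In form: [[fingers, tx, ty, tz, rx, ry, rz], ...]. A call has 1 to 20 rows; each row shifts and turns the commanded pose from where the row before left it, along the tool's axes as they then stand; what a row does not reach is not made up. A row lasts 1/8 s, in which the tool goes at most 62.5 mm and 10.7 degrees, less where a joint would pass 70% of its speed; a pose out of reach is approached as far as the arm can. A call with a gripper value outside its range is refused whole. The fingers move at their own pace and stop on an object; "force" is the grip in N (left out, the last holds). Time passes only in rows, so rows that do not move let the fingers close. It gives the time, the measured TCP pose, the force and the opening at its end, in the units of the state.
- env.observe(): the state, without advancing time (a new reading comes with each control period).
- env.capture(name): name is "scene" or "side" or "wrist"; returns (picture, depth): 480x640x3 uint8, red, green, blue; 480x640 float32, m along the optical axis (not along the pixel's ray), 0 where there is no reading.
- env.calibration(name): a dict with "fx", "fy", "cx", "cy" (pixels), "extrinsics" (4x4, takes a point from camera to world coordinates); the wrist camera has in their place "tool_from_camera" (4x4, takes a point from camera to tool coordinates, whose origin is the TCP and whose axes are the flange's). Camera axes: x right, y down, z forward; pixel columns grow to the right and rows downward; lengths in m; the calibration is good to about 2 mm. A picture is of the moment at which its call begins: read the wrist's pose just before it. calibration takes no time and is no camera call.
- env.hand_in(): hands the job in, once; it reports no verdict.
Trained networks look in the newest picture that a camera, given by its name, has taken for a name from the list of things; names that differ only in an ending like _2 or _b are one class to them, and where a whole thing is asked for, a point or a joint stands for the part that bears it (a point fixed in the world has none). Each returns a list of dicts, best first, with "p" (0 to 1); they miss things now and then, are a little off and sometimes report something else, mostly with a low value. They report only what shows in the picture. A call takes as long as a camera call.
- env.spot_in(target, camera): "uv" ([column, row] in pixels, amid what is visible of it).
- env.masks_of(target, camera): "mask" (480x640 bool, what is visible of it) and "uv" ([column, row] in pixels, amid what is visible of it).
- env.mark_of(target, camera): "uv" ([column, row] in pixels: a listed point, or the origin of a listed thing).
The state is a dict: "t": time; "joints": joint angles; "joint_vel": joint speeds; "tau": joint torques, N m; "position": TCP position; "tcp_rot": TCP orientation; "ft_force": force on the tool from outside, world axes, zero at the start; "ft_torque": the same for the moment, N m; "grip_width": opening from 0.0 (shut) to 1.0 (fully open).
Only numpy, scipy, OpenCV 4.12 (cv2) and the standard library are available. Lean on these libraries where they do the work, as an engineer would, in place of code of your own. Each camera call takes 0.05 s, during which the arm holds its last target. There are 200 camera calls.

TASK

Set out the quick-stain line on the steel drip tray, ready to run towards the slide drying rack at one end of it: stand the four empty jars in one straight row along the middle of the tray, squared up and close side by side with about a centimetre between neighbours, in the order yellow (fixative), pink, blue, green (rinse), so that the green jar stands next to the drying rack, also about a centimetre from it, and the yellow one is farthest from it. Stand the dark slide carrier upright inside the yellow jar, down on its floor, and leave the oil bottle and the slide box where they are.

Things in the scene. Friction and masses are not known exactly. Their poses are not given: they have to be found in the camera images.
- jar_yellow: The fixative jar, first of the line: open, empty square staining jar of yellow plastic, 60 x 60 mm outside and 88 mm high, walls 2.5 mm, inside 55 x 55 mm with its floor about 2.5 mm above the underside; straight sides, light rolled rim, white writing panels on two sides; about 110 g, loose. Origin at the centre of its underside, z up, x and y square to its sides
- jar_pink: The first stain's jar: open, empty square staining jar of pink plastic, 60 x 60 mm outside and 88 mm high, walls 2.5 mm, inside 55 x 55 mm with its floor about 2.5 mm above the underside; straight sides, light rolled rim, white writing panels on two sides; about 110 g, loose. Origin at the centre of its underside, z up, x and y square to its sides
- jar_blue: The second stain's jar: open, empty square staining jar of blue plastic, 60 x 60 mm outside and 88 mm high, walls 2.5 mm, inside 55 x 55 mm with its floor about 2.5 mm above the underside; straight sides, light rolled rim, white writing panels on two sides; about 110 g, loose. Origin at the centre of its underside, z up, x and y square to its sides
- jar_green: The rinse jar, last of the line: open, empty square staining jar of green plastic, 60 x 60 mm outside and 88 mm high, walls 2.5 mm, inside 55 x 55 mm with its floor about 2.5 mm above the underside; straight sides, light rolled rim, white writing panels on two sides; about 110 g, loose. Origin at the centre of its underside, z up, x and y square to its sides
- carrier: dark slate-grey slide carrier with glass slides, 34 (its x) by 42 (its y) by 112 mm high, 90 g, loose. Frame and slides up to 80 mm; above, an arched handle: level bar 10 mm thick (x), 42 long (y), 94 to 112 mm up, to be gripped across x from above. Fits loosely in a jar when square to it, either way round; its bar then stands 26 mm above the rim. Origin: centre of underside, z up
- tray: stainless drip tray, fixed: 120 mm (its x, across) by 430 mm (its y, along), rim 14 mm high and 3 mm thick, floor 3 mm above the bench. Origin at the centre of its underside, z up. The drying rack stands on one end and the forceps pot on the other; about 290 mm of its length is free between them
- drying_rack: white slide drying rack with upright glass slides, fixed on one end of the tray (either end), 175 mm from the tray's centre: 60 mm along the tray, 100 mm across, 80 mm high. Origin at the centre of its underside
- forceps_pot: round aluminium pot with forceps standing in it, fixed on the other end of the tray, 175 mm from the tray's centre: 60 mm across, forceps up to 107 mm high. Origin at the centre of its underside. Stays there
- oil_bottle: bystander: white dropper bottle of immersion oil in an open pale green carton, 50 x 72 mm, 97 mm high, loose. Origin at the centre of the carton's underside. To be left alone
- slide_box: bystander: closed grey slide storage box with a paper label, 83 x 99 mm, 36 mm high, loose. Origin at the centre of its underside. To be left alone

How it is judged:
At the end, for the whole second after the job is handed in: Jars upright on the tray floor, within 12 mm of its long centreline, square within 0.2 rad, in order yellow, pink, blue, green, drying rack; neighbours' centres under 83 mm apart, next-but-one over 105; carrier upright on the yellow jar's floor within 16 mm of its axis; all at rest (x of jar_yellow in the frame of tray between -0.012 and 0.012 m and z of each of jar_yellow, jar_pink, jar_blue, jar_green in the frame of tray below 0.008 m and angle between each of jar_yellow, jar_pink, jar_blue, jar_green's own z axis and vertical below 0.08 rad and (angle between the x axis of jar_yellow and the x axis of tray, either way round below 0.2 rad or angle between the x axis of jar_yellow and the y axis of tray, either way round below 0.2 rad) and linear speed of each of jar_yellow, jar_pink, jar_blue, jar_green, carrier below 0.02 m/s and angular speed of each of jar_yellow, jar_pink, jar_blue, jar_green, carrier below 0.1 rad/s and x of jar_pink in the frame of tray between -0.012 and 0.012 m and (angle between the x axis of jar_pink and the x axis of tray, either way round below 0.2 rad or angle between the x axis of jar_pink and the y axis of tray, either way round below 0.2 rad) and x of jar_blue in the frame of tray between -0.012 and 0.012 m and (angle between the x axis of jar_blue and the x axis of tray, either way round below 0.2 rad or angle between the x axis of jar_blue and the y axis of tray, either way round below 0.2 rad) and x of jar_green in the frame of tray between -0.012 and 0.012 m and (angle between the x axis of jar_green and the x axis of tray, either way round below 0.2 rad or angle between the x axis of jar_green and the y axis of tray, either way round below 0.2 rad) and horizontal distance between jar_yellow and jar_pink below 0.083 m and horizontal distance between jar_pink and jar_blue below 0.083 m and horizontal distance between jar_blue and jar_green below 0.083 m and horizontal distance between jar_green and drying_rack below 0.083 m and horizontal distance between jar_yellow and jar_blue above 0.105 m and horizontal distance between jar_pink and jar_green above 0.105 m and horizontal distance between jar_blue and drying_rack above 0.105 m and horizontal distance between carrier and jar_yellow below 0.016 m and z of carrier in the frame of jar_yellow below 0.009 m and angle between carrier's own z axis and vertical below 0.12 rad); the robot touches nothing.
It fails at once if oil bottle moved by more than 20 mm or tipped (distance of oil_bottle from where it was at the start of the episode above 0.02 m or angle between oil_bottle's own z axis and vertical above 0.3 rad).
It fails at once if slide box moved by more than 20 mm or tipped (distance of slide_box from where it was at the start of the episode above 0.02 m or angle between slide_box's own z axis and vertical above 0.3 rad).
It also fails if it takes over 128 s, if anything falls off the work surface, if the arm or the gripper's body presses on something with over 40 N, if the wrist force passes 120 N, or if a joint passes its speed limit or range.

## Working session

There is one attempt and no reset: what is moved stays moved. The work goes in short steps, Python scripts to look and compute and a tool call to move; the robot and the scene stay as the last step left them, time stands still between calls to the robot, and variables do not carry over. Pictures are saved under pics/ and viewed, about 12 in all and at most 16, crops included, and the job is handed in when it is done.

Besides the shell and the picture viewer there is one more tool, called after "Request:" in YAML: its name, and indented under it one key for each argument. play_rows: Moves the arm, as the interface text tells. Its arguments: {"type":"object","properties":{"series":{"type":"array","items":{"type":"array","items":{"type":"number"}}},"force":{"type":"number"}},"required":["series"]}

```bash
mkdir -p pics; cat > h.py <<'E'
import numpy as np, cv2
from bench import env
from scipy.spatial.transform import Rotation as R
def cam(name):
    s=env.observe(); im,d=env.capture(name); c=env.calibration(name)
    if name=="wrist":
        T=np.eye(4); T[:3,:3]=R.from_quat(s["tcp_rot"]).as_matrix(); T[:3,3]=s["position"]
        E=T@np.array(c["tool_from_camera"])
    else: E=np.array(c["extrinsics"])
    v,u=np.mgrid[:480,:640]
    P=np.stack([(u-c["cx"])/c["fx"]*d,(v-c["cy"])/c["fy"]*d,d],-1)@E[:3,:3].T+E[:3,3]
    P[d==0]=np.nan
    return im,d,P,E,c
def save(im,n): cv2.imwrite("pics/"+n,cv2.cvtColor(im,cv2.COLOR_RGB2BGR))
E
python3 - <<'E'
from h import *
s=env.observe(); print({k:np.round(v,3).tolist() for k,v in s.items()}, env.tip_extent)
for n in ("scene","side"):
    im,d,P,E,c=cam(n); save(im,n+"0.png"); print(n,np.round(E,3).tolist(),c["fx"])
    for t in "jar_yellow jar_pink jar_blue jar_green carrier tray drying_rack forceps_pot oil_bottle slide_box".split():
        for m in env.masks_of(t,n)[:1]:
            Q=P[m["mask"]]; Q=Q[~np.isnan(Q[:,0])]
            top=Q[Q[:,2]>np.percentile(Q[:,2],97)-.012]
            r=cv2.minAreaRect((top[:,:2]*1000).astype(np.float32))
            print(t,round(m["p"],2),np.round(m["uv"]),"med",np.round(np.median(Q,0),3),"toprect mm",np.round(r[0]),np.round(r[1]),round(r[2],1),"z",np.round(np.percentile(Q[:,2],[2,98]),3))
E
```

```text
{'t': 0.0, 'joints': [1.118, 0.334, 0.04, 1.466, -0.013, 1.343, -0.058], 'joint_vel': [-0.001, -0.001, -0.001, -0.0, -0.0, 0.0, 0.002], 'tau': [0.001, -65.636, 1.336, -40.38, -0.06, 0.045, 0.0], 'position': [0.225, -0.609, 0.247], 'tcp_rot': [0.984, 0.176, -0.0, -0.001], 'ft_force': [0.354, 0.299, -0.415], 'ft_torque': [0.041, -0.012, 0.013], 'grip_width': 1.0} 0.025
scene [[-0.821, 0.487, -0.298, 0.83], [0.571, 0.687, -0.45, 0.42], [-0.015, -0.539, -0.842, 0.843], [0.0, 0.0, 0.0, 1.0]] 467.697623855884
jar_yellow 0.89 [215. 132.] med [ 0.581 -0.364  0.058] toprect mm [ 577. -377.] [68. 64.] 54.4 z [0.002 0.09 ]
jar_pink 0.77 [302. 156.] med [ 0.447 -0.195  0.056] toprect mm [ 445. -203.] [64. 65.] 19.2 z [0.002 0.089]
jar_blue 0.9 [365. 248.] med [0.484 0.069 0.053] toprect mm [487.  70.] [65. 63.] 88.7 z [0.002 0.089]
jar_green 0.73 [334. 201.] med [ 0.477 -0.055  0.055] toprect mm [475. -57.] [64. 64.] 22.1 z [0.005 0.09 ]
carrier 0.95 [415. 289.] med [0.472 0.197 0.06 ] toprect mm [466. 194.] [42. 11.] 88.6 z [0.002 0.114]
tray 0.87 [269. 271.] med [ 0.668 -0.013  0.004] toprect 
[... 999 characters left out ...]
oprect mm [478. -91.] [ 73. 145.] 9.3 z [0.004 0.089]
carrier 0.57 [255. 155.] med [0.463 0.177 0.06 ] toprect mm [465. 190.] [42. 10.] 89.5 z [0.001 0.114]
tray 0.72 [365. 236.] med [ 0.66  -0.042  0.004] toprect mm [664. -17.] [436. 121.] 82.1 z [0.    0.016]
drying_rack 0.59 [363. 171.] med [0.685 0.157 0.019] toprect mm [681. 154.] [30. 73.] 85.5 z [-0.     0.071]
forceps_pot 0.64 [375. 275.] med [ 0.637 -0.203  0.063] toprect mm [ 644. -195.] [13. 34.] 26.6 z [0.008 0.108]
oil_bottle 0.85 [269. 372.] med [ 0.423 -0.337  0.02 ] toprect mm [ 429. -326.] [15. 14.] 38.7 z [0.001 0.09 ]
slide_box 0.78 [238. 132.] med [0.424 0.321 0.036] toprect mm [436. 298.] [ 83. 183.] 10.8 z [0.001 0.041]
```

View pics/scene0.png

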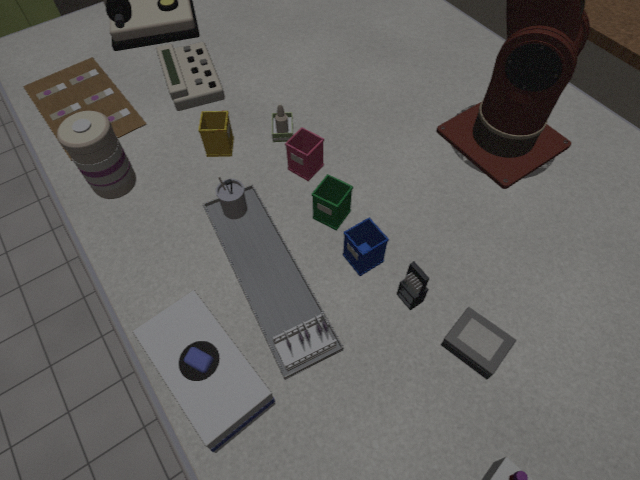

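View pics/side0.png

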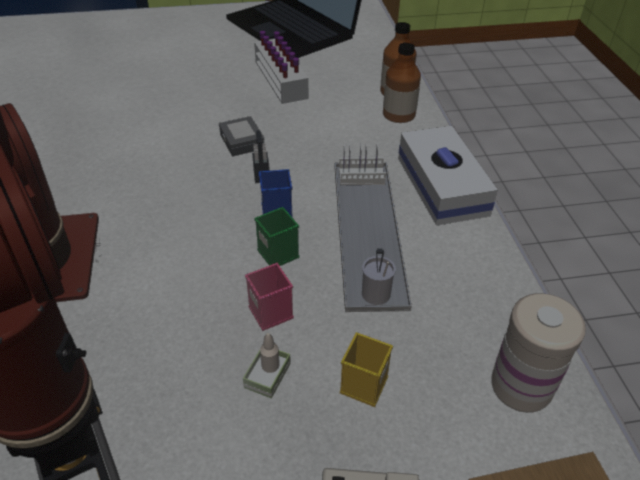

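The pictures agree with the networks. In the scene view, yellow is at (216,134), pink (304,154), green (332,202), blue (365,247), carrier (412,286) and slide box (480,342). The oil bottle is at (282,125), so the scene hit for "oil_bottle" was really the carrier. The tray runs from the pot at (232,200) to the rack at (305,345). Next I'll refine the poses by merging both cameras.

```bash
cat >> h.py <<'E'
def go(x,y,z,phi):
    """tool deltas (cm,deg) to TCP x,y,z with tool-y world angle phi (deg, mod 180); turn first, then shift"""
    s=env.observe(); M=R.from_quat(s["tcp_rot"]).as_matrix(); p=np.array(s["position"])
    f0=np.degrees(np.arctan2(M[1,1],M[0,1])); d=(phi-f0+90)%180-90
    a=np.radians(f0+d); yv=np.array([np.cos(a),np.sin(a)]); xv=np.array([-yv[1],yv[0]])
    D=np.array([x,y])-p[:2]
    print("t %.2f pos %s phi %.1f tilt %.3f -> rz %.1f, tx %.2f ty %.2f tz %.2f | F %s g %.3f"%(s["t"],np.round(p,4),f0,np.degrees(np.arccos(-M[2,2])),-d,D@xv*100,D@yv*100,(p[2]-z)*100,np.round(s["ft_force"],1),s["grip_width"]))
def rect(Q): 
    r=cv2.minAreaRect((Q[:,:2]*1000).astype(np.float32)); return np.round(r[0],1),np.round(r[1],1),round(r[2],1)
def near(P,c,r,z0,z1):
    Q=P.reshape(-1,3); Q=Q[~np.isnan(Q[:,0])]
    return Q[(np.hypot(Q[:,0]-c[0],Q[:,1]-c[1])<r)&(Q[:,2]>z0)&(Q[:,2]<z1)]
E
python3 - <<'E'
from h import *
A=cam("scene")[2];B=cam("side")[2]
for n,c,z0,z1 in [("yellow",(.577,-.377),.08,.096),("pink",(.444,-.203),.08,.096),("green",(.475,-.057),.08,.096),("blue",(.486,.07),.08,.096),("carrier",(.466,.192),.1,.12)]:
    for P in (A,B,np.concatenate([A,B])): 
        Q=near(P,c,.055,z0,z1); print(n,len(Q),*rect(Q))
for P in (A,B):
    Q=near(P,(.665,-.017),.24,.011,.018)
    print("rim",*rect(Q))
go(.577,-.377,.2,0)
E
```

```text
yellow 281 [ 577.5 -377.6] [66.7 64.3] 54.7
yellow 545 [ 576.3 -377.1] [67.8 63.1] 56.2
yellow 826 [ 577.3 -377.8] [67.8 65.3] 56.2
pink 292 [ 443.9 -202.9] [66.  64.4] 18.5
pink 449 [ 442.7 -202.4] [63.7 66.2] 18.4
pink 741 [ 443.7 -202.1] [66.  66.2] 18.6
green 316 [474.7 -56.4] [65.8 63.8] 22.7
green 388 [473.  -56.3] [65.3 67.6] 22.8
green 704 [473.8 -56. ] [67.1 67.6] 22.8
blue 356 [486.4  70.6] [64.6 64.3] 89.7
blue 309 [485.2  71.1] [71.7 63.7] 89.7
blue 665 [486.   71.1] [71.7 65.3] 89.7
carrier 195 [466.4 194.1] [42.  11.4] 88.8
carrier 74 [464.7 193.9] [47.   9.8] 89.3
carrier 269 [466.  193.8] [47.  12.3] 89.3
rim [585.   -6.9] [432.6 282.3] 82.1
rim [661.  -18.2] [430.5 412. ] 30.4
t 1.20 pos [ 0.2252 -0.6097  0.2475] phi -69.7 tilt 0.005 -> rz -69.7, tx 23.27 ty 35.18 tz 4.75 | F [-0.7  0.4  0.4] g 1.002
```

```bash
python3 - <<'E'
from h import *
go(.577,-.377,.17,-34.5)
E
```

```text
t 1.20 pos [ 0.2252 -0.6097  0.2475] phi -69.7 tilt 0.005 -> rz -35.2, tx 39.11 ty 15.81 tz 7.75 | F [-0.7  0.4  0.4] g 1.002
```

Request:
play_rows:
  series:
    - [8.7,0,0,0,0,0,-8.8]
    - [8.7,0,0,0,0,0,-8.8]
    - [8.7,0,0,0,0,0,-8.8]
    - [8.7,0,0,0,0,0,-8.8]
    - [8.7,3.9,1.58,0,0,0,0]
    - [8.7,3.9,1.58,0,0,0,0]
    - [8.7,3.9,1.58,0,0,0,0]
    - [8.7,3.9,1.58,0,0,0,0]
    - [8.7,3.9,1.58,0,0,0,0]
    - [8.7,3.9,1.58,0.5,0,0,0]
    - [8.7,3.9,1.58,0.5,0,0,0]
    - [8.7,3.9,1.58,1,0,0,0]
    - [8.7,3.9,1.58,1,0,0,0]
    - [8.7,3.9,1.58,1,0,0,0]
    - [8.7,0,0,0,0,0,0]
    - [8.7,0,0,0,0,0,0]
  force: 20

```text
t: 3.2
position: [0.576, -0.3785, 0.2075]
tcp_rot: [0.885, 0.465, -0.0, 0.0]
ft_force: [-0.7, -1.1, 0.7]
grip_width: 0.999
```

```bash
python3 - <<'E'
from h import *
im,d,P,E,c=cam("wrist"); save(im,"w1.png"); print(np.round(E,3).tolist())
Q=near(P,(.577,-.377),.06,.075,.1); print(len(Q),*rect(Q) if len(Q) else "")
go(.577,-.377,.066,-34.5)
E
```

```text
[[0.824, -0.545, -0.157, 0.619], [-0.567, -0.792, -0.226, -0.316], [-0.001, 0.275, -0.961, 0.346], [0.0, 0.0, 0.0, 1.0]]
2514 [ 577.  -376.3] [63.3 62.9] 56.3
t 3.25 pos [ 0.5755 -0.3793  0.2077] phi -34.6 tilt 0.054 -> rz -0.1, tx 0.27 ty -0.01 tz 14.17 | F [-0.5 -0.9 -0.1] g 0.999
```

View pics/w1.png

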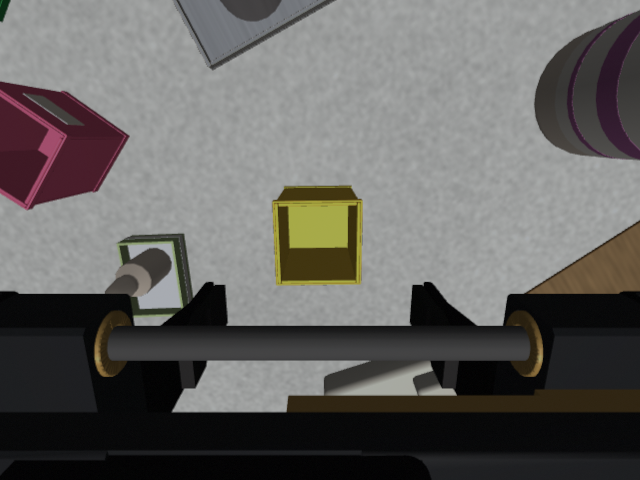

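The wrist view shows the yellow jar between the jaws at (318,243), nearly square to them. Depth puts it at (577,-376), 1 degree off. I'll grasp it.

Request:
play_rows:
  series:
    - [8.7,0.3,0,3.5,0,0,-0.8]
    - [8.7,0,0,3.5,0,0,0]
    - [8.7,0,0,3,0,0,0]
    - [8.7,0,0,2.2,0,0,0]
    - [8.7,0,0,1,0,0,0]
    - [8.7,0,0,1,0,0,0]
    - [8.7,0,0,0,0,0,0]
    - [5,0,0,0,0,0,0]
    - [5,0,0,0,0,0,0]
    - [5,0,0,0,0,0,0]
    - [5,0,0,0,0,0,0]
    - [5,0,0,0,0,0,0]
  force: 20

```text
t: 4.75
position: [0.5782, -0.3755, 0.0659]
tcp_rot: [0.882, 0.472, 0.0, 0.0]
ft_force: [-0.0, 0.3, 2.0]
grip_width: 0.688
```

Request:
play_rows:
  series:
    - [5,0,0,-1,0,0,0]
    - [5,0,0,-3,0,0,0]
    - [5,0,0,-4,0,0,0]
    - [5,0,0,-4,0,0,0]
    - [5,0,0,-2,0,0,0]
    - [5,0,0,0,0,0,0]

```text
t: 5.5
position: [0.5787, -0.3758, 0.2068]
tcp_rot: [0.882, 0.471, 0.001, 0.001]
ft_force: [0.3, -0.9, -1.3]
grip_width: 0.688
```

```bash
cat > tray.py <<'E'
from h import *
c0=np.array([.665,-.017]); ang=82.1
u=np.array([np.cos(np.radians(ang)),np.sin(np.radians(ang))])
slot=lambda k:c0+u*k
E
python3 - <<'E'
from tray import *
go(*slot(-.105),.19,ang-90)
E
```

```text
t 5.50 pos [ 0.5787 -0.3758  0.2068] phi -33.7 tilt 0.136 -> rz -25.8, tx 26.23 ty 3.62 tz 1.68 | F [ 0.3 -0.9 -1.3] g 0.688
```

Request:
play_rows:
  series:
    - [5,0,0,0,0,0,-8.6]
    - [5,0,0,0,0,0,-8.6]
    - [5,0,0,0,0,0,-8.6]
    - [5,3.2,0.45,0,0,0,0]
    - [5,4,0.55,0,0,0,0]
    - [5,4,0.55,0,0,0,0]
    - [5,4,0.55,0,0,0,0]
    - [5,4,0.55,0,0,0,0]
    - [5,4,0.55,0,0,0,0]
    - [5,3,0.42,0,0,0,0]
    - [5,0,0,0,0,0,0]
    - [5,0,0,0,0,0,0]

```text
t: 7.0
position: [0.6493, -0.1218, 0.2038]
tcp_rot: [0.754, 0.656, -0.001, -0.001]
ft_force: [-0.1, -0.7, -1.3]
grip_width: 0.69
```

```bash
python3 - <<'E'
from tray import *
im,d,P,E,c=cam("wrist"); save(im,"w2.png")
v=np.array([u[1],-u[0]])
Q=near(P,c0,.25,.009,.020); q=Q[:,:2]-c0; a=q@u; b=q@v
for lo,hi in [(-.06,-.02),(-.02,.02),(.02,.06),(.06,.1),(.1,.14)]:
    m=(a>lo)&(a<hi); bb=b[m]; 
    for s in (-1,1):
        e=bb[(s*bb>.045)&(s*bb<.075)]
        print(lo,s,len(e),np.round(np.percentile(e,[3,50,97])*1000,1) if len(e) else "")
# rack front face
Q=near(P,slot(.16),.06,.03,.085); a=(Q[:,:2]-c0)@u; b=(Q[:,:2]-c0)@v
print("rack",len(a),np.round(np.percentile(a,[1,5,50])*1000,1) if len(a) else "")
go(*slot(-.105),.07,ang-90)
E
```

```text
-0.06 -1 221 [-60.  -58.1 -57. ]
-0.06 1 224 [56.7 57.7 59.7]
-0.02 -1 247 [-60.  -58.1 -57. ]
-0.02 1 247 [56.6 57.7 59.6]
0.02 -1 271 [-60.  -58.1 -57.1]
0.02 1 278 [56.6 57.6 59.5]
0.06 -1 87 [-60.2 -58.2 -57.1]
0.06 1 83 [56.6 57.7 59.4]
0.1 -1 0 
0.1 1 0 
rack 0 
t 7.05 pos [ 0.6494 -0.1224  0.2042] phi -8.0 tilt 0.117 -> rz -0.1, tx 0.15 ty 0.10 tz 13.42 | F [-0.4 -0.9 -1.5] g 0.688
```

View pics/w2.png

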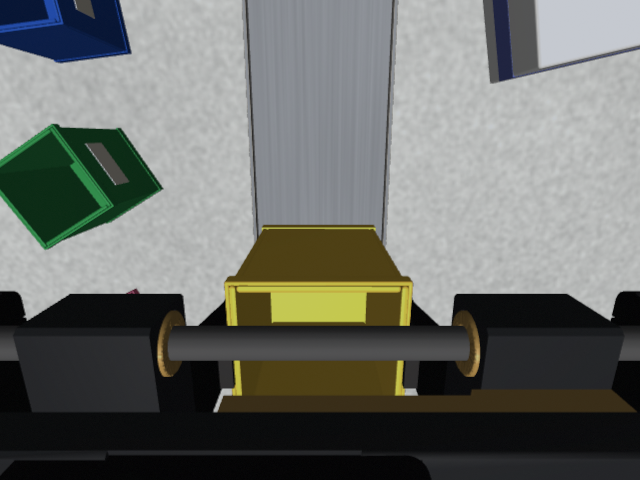

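The held yellow jar lines up with the tray centreline: the rim edges are at ±58 mm about my line, and the tray runs vertically around column 320. I'll lower it.

Request:
play_rows:
  series:
    - [5,0.15,0.1,3,0,0,0]
    - [5,0,0,3.5,0,0,0]
    - [5,0,0,3,0,0,0]
    - [5,0,0,2,0,0,0]
    - [5,0,0,1.1,0,0,0]
    - [5,0,0,0.6,0,0,0]
    - [5,0,0,0.2,0,0,0]
    - [5,0,0,0,0,0,0]
    - [5,0,0,0,0,0,0]

```text
t: 8.18
position: [0.6517, -0.1197, 0.0723]
tcp_rot: [0.754, 0.657, 0.0, 0.0]
ft_force: [-0.2, 0.7, -1.4]
grip_width: 0.688
```

Request:
play_rows:
  series:
    - [8.5,0,0,0,0,0,0]
    - [8.5,0,0,0,0,0,0]
    - [8.5,0,0,0,0,0,0]
    - [8.5,0,0,0,0,0,0]
    - [8.5,0,0,-2,0,0,0]
    - [8.5,0,0,-4,0,0,0]
    - [8.5,0,0,-5,0,0,0]
    - [8.5,0,0,-3,0,0,0]
    - [8.7,0,0,0,0,0,0]

```text
t: 9.3
position: [0.653, -0.1196, 0.2164]
tcp_rot: [0.754, 0.657, 0.002, 0.003]
ft_force: [-0.2, -0.6, -0.6]
grip_width: 0.989
```

```bash
python3 - <<'E'
from tray import *
P=cam("side")[2]; Q=near(P,slot(-.105),.05,.08,.1); print(*rect(Q), (np.array(rect(Q)[0])/1000-slot(-.105)).round(4))
go(.4435,-.2025,.19,18.5)
go(.4435,-.2025,.19,-71.5)
E
```

```text
[ 650.9 -122.3] [68.1 63.1] 82.1 [ 0.0003 -0.0013]
t 9.35 pos [ 0.652  -0.1196  0.2141] phi -7.9 tilt 0.198 -> rz -26.4, tx -1.24 ty -22.41 tz 2.41 | F [-0.2  0.2 -1.5] g 0.990
t 9.35 pos [ 0.652  -0.1196  0.2141] phi -7.9 tilt 0.198 -> rz 63.6, tx -22.41 ty 1.24 tz 2.41 | F [-0.2  0.2 -1.5] g 0.990
```

Request:
play_rows:
  series:
    - [8.7,0,0,0,0,0,-8.8]
    - [8.7,0,0,0,0,0,-8.8]
    - [8.7,0,0,0,0,0,-8.8]
    - [8.7,-0.2,-3.2,0,0,0,0]
    - [8.7,-0.2,-4,0,0,0,0]
    - [8.7,-0.2,-4,0,0,0,0]
    - [8.7,-0.2,-4,0.5,0,0,0]
    - [8.7,-0.2,-4,0.5,0,0,0]
    - [8.7,-0.2,-3.2,0.5,0,0,0]
    - [8.7,0,0,0,0,0,0]
    - [8.7,0,0,0,0,0,0]

```text
t: 10.72
position: [0.4431, -0.2016, 0.1965]
tcp_rot: [0.584, 0.812, 0.0, -0.0]
ft_force: [0.8, 0.4, 0.0]
grip_width: 0.999
```

```bash
python3 - <<'E'
from tray import *
im,d,P,E,c=cam("wrist")
Q=near(P,(.4435,-.2025),.06,.075,.1); r=rect(Q); print(*r)
go(*r[0]/1000,.066,r[2])
E
```

```text
[ 443.5 -201.2] [63.2 63. ] 18.5
t 10.78 pos [ 0.4434 -0.2014  0.1966] phi 18.5 tilt 0.031 -> rz 0.0, tx 0.01 ty 0.01 tz 13.06 | F [ 0.6  0.7 -0.3] g 1.000
```

Request:
play_rows:
  series:
    - [8.7,0,0,3,0,0,0]
    - [8.7,0,0,3.5,0,0,0]
    - [8.7,0,0,3,0,0,0]
    - [8.7,0,0,2,0,0,0]
    - [8.7,0,0,1,0,0,0]
    - [8.7,0,0,0.6,0,0,0]
    - [8.7,0,0,0,0,0,0]
    - [5,0,0,0,0,0,0]
    - [5,0,0,0,0,0,0]
    - [5,0,0,0,0,0,0]
    - [5,0,0,0,0,0,0]
    - [5,0,0,0,0,0,0]

```text
t: 12.28
position: [0.4428, -0.2021, 0.0658]
tcp_rot: [0.584, 0.811, 0.0, 0.0]
ft_force: [0.2, 0.4, 3.3]
grip_width: 0.694
```

Request:
play_rows:
  series:
    - [5,0,0,-1,0,0,0]
    - [5,0,0,-3,0,0,0]
    - [5,0,0,-4,0,0,0]
    - [5,0,0,-4,0,0,0]
    - [5,0,0,-2,0,0,0]
    - [5,0,0,0,0,0,0]

```text
t: 13.02
position: [0.4434, -0.2023, 0.2073]
tcp_rot: [0.584, 0.811, 0.0, 0.002]
ft_force: [0.6, -0.6, -1.8]
grip_width: 0.689
```

```bash
python3 - <<'E'
from tray import *
go(*slot(-.035),.19,ang-90)
E
```

```text
t 13.03 pos [ 0.4434 -0.2023  0.2073] phi 18.5 tilt 0.179 -> rz 26.4, tx 17.90 ty 19.40 tz 1.73 | F [ 0.6 -0.6 -1.8] g 0.689
```

Request:
play_rows:
  series:
    - [5,0,0,0,0,0,8.8]
    - [5,0,0,0,0,0,8.8]
    - [5,0,0,0,0,0,8.8]
    - [5,1.9,2,0,0,0,0]
    - [5,2.8,3,0,0,0,0]
    - [5,2.8,3.1,0,0,0,0]
    - [5,2.8,3.1,0,0,0,0]
    - [5,2.8,3.1,0,0,0,0]
    - [5,2.8,3.1,0,0,0,0]
    - [5,2,2,0,0,0,0]
    - [5,0,0,0,0,0,0]
    - [5,0,0,0,0,0,0]

```text
t: 14.52
position: [0.6586, -0.052, 0.2043]
tcp_rot: [0.754, 0.656, -0.001, -0.001]
ft_force: [-0.1, -0.9, -1.7]
grip_width: 0.69
```

```bash
python3 - <<'E'
from tray import *
go(*slot(-.035),.07,ang-90)
E
```

```text
t 14.53 pos [ 0.6586 -0.052   0.2043] phi -7.9 tilt 0.125 -> rz -0.0, tx 0.06 ty 0.15 tz 13.43 | F [-0.1 -0.9 -1.7] g 0.690
```

Request:
play_rows:
  series:
    - [5,0.05,0.1,3,0,0,0]
    - [5,0,0,3.5,0,0,0]
    - [5,0,0,3,0,0,0]
    - [5,0,0,2,0,0,0]
    - [5,0,0,1.1,0,0,0]
    - [5,0,0,0.6,0,0,0]
    - [5,0,0,0.35,0,0,0]
    - [5,0,0,0,0,0,0]
    - [5,0,0,0,0,0,0]

```text
t: 15.65
position: [0.6609, -0.0511, 0.0707]
tcp_rot: [0.754, 0.657, 0.0, 0.0]
ft_force: [-0.4, 1.2, -1.5]
grip_width: 0.689
```

Request:
play_rows:
  series:
    - [8.5,0,0,0,0,0,0]
    - [8.5,0,0,0,0,0,0]
    - [8.5,0,0,0,0,0,0]
    - [8.5,0,0,0,0,0,0]
    - [8.5,0,0,-2,0,0,0]
    - [8.5,0,0,-4,0,0,0]
    - [8.5,0,0,-5,0,0,0]
    - [8.5,0,0,-3,0,0,0]
    - [8.7,0,0,0,0,0,0]

```text
t: 16.77
position: [0.6622, -0.0508, 0.2149]
tcp_rot: [0.754, 0.657, 0.002, 0.002]
ft_force: [-0.2, -0.1, -1.1]
grip_width: 0.995
```

```bash
python3 - <<'E'
from tray import *
P=cam("side")[2]
for k in (-.105,-.035): 
    Q=near(P,slot(k),.05,.08,.1); print(*rect(Q), (np.array(rect(Q)[0])/1000-slot(k)).round(4))
go(.474,-.0562,.19,22.7)
E
```

```text
[ 651.9 -115.7] [79.8 63.2] 81.6 [0.0013 0.0053]
[659.5 -58.1] [81.1 63.6] 84.2 [-0.0007 -0.0064]
t 16.82 pos [ 0.6612 -0.051   0.2125] phi -7.9 tilt 0.191 -> rz -30.6, tx 6.74 ty -17.48 tz 2.25 | F [-0.8 -0.9 -0.3] g 0.991
```

Request:
play_rows:
  series:
    - [8.7,0,0,0,0,0,-10.2]
    - [8.7,0,0,0,0,0,-10.2]
    - [8.7,0,0,0,0,0,-10.2]
    - [8.7,1.1,-2.5,0,0,0,0]
    - [8.7,1.5,-4,0,0,0,0]
    - [8.7,1.5,-4,0.5,0,0,0]
    - [8.7,1.5,-4,0.5,0,0,0]
    - [8.7,1.1,-3,0.5,0,0,0]
    - [8.7,0,0,0,0,0,0]
    - [8.7,0,0,0,0,0,0]

```text
t: 18.08
position: [0.4737, -0.0569, 0.1952]
tcp_rot: [0.554, 0.832, 0.0, 0.0]
ft_force: [-0.2, -0.0, -1.0]
grip_width: 0.999
```

```bash
python3 - <<'E'
from tray import *
im,d,P,E,c=cam("wrist")
Q=near(P,(.474,-.0562),.06,.075,.1); r=rect(Q); print(*r)
go(*r[0]/1000,.066,r[2])
E
```

```text
[473.9 -55.1] [62.9 63.1] 22.6
t 18.12 pos [ 0.4739 -0.0567  0.1951] phi 22.7 tilt 0.031 -> rz 0.1, tx 0.15 ty 0.06 tz 12.91 | F [ 0.2  0.3 -0.8] g 0.997
```

Request:
play_rows:
  series:
    - [8.7,0.1,0,3,0,0,0]
    - [8.7,0,0,3.5,0,0,0]
    - [8.7,0,0,3,0,0,0]
    - [8.7,0,0,2,0,0,0]
    - [8.7,0,0,0.9,0,0,0]
    - [8.7,0,0,0.5,0,0,0]
    - [8.7,0,0,0,0,0,0]
    - [5,0,0,0,0,0,0]
    - [5,0,0,0,0,0,0]
    - [5,0,0,0,0,0,0]
    - [5,0,0,0,0,0,0]
    - [5,0,0,0,0,0,0]

```text
t: 19.62
position: [0.473, -0.0559, 0.0663]
tcp_rot: [0.554, 0.832, 0.0, 0.0]
ft_force: [-0.5, 0.1, 2.8]
grip_width: 0.688
```

Request:
play_rows:
  series:
    - [5,0,0,-1,0,0,0]
    - [5,0,0,-3,0,0,0]
    - [5,0,0,-4,0,0,0]
    - [5,0,0,-4,0,0,0]
    - [5,0,0,-2,0,0,0]
    - [5,0,0,0,0,0,0]

```text
t: 20.38
position: [0.4736, -0.0559, 0.2077]
tcp_rot: [0.554, 0.832, 0.0, 0.001]
ft_force: [-0.3, 0.5, -2.2]
grip_width: 0.687
```

```bash
python3 - <<'E'
from tray import *
# rack extent from the side and scene cameras
v=np.array([u[1],-u[0]])
for n in ("side","scene"):
    P=cam(n)[2]; Q=near(P,slot(.175),.07,.02,.09); q=Q[:,:2]-c0; print(n,len(Q),np.round(np.percentile(q@u,[1,3,50,97,99])*1000),np.round(np.percentile(q@v,[1,99])*1000))
    Q=near(P,c0,.25,.008,.018);q=Q[:,:2]-c0; q=q[np.abs(q@v)<.062]; print(np.round(np.percentile(q@u,[0.5,99.5])*1000))
go(*slot(.105),.19,ang-90)
E
```

```text
side 702 [142. 143. 167. 205. 207.] [-49.  48.]
[-217.  213.]
scene 994 [146. 146. 177. 204. 204.] [-47.  49.]
[-215.  215.]
t 20.48 pos [ 0.4724 -0.0558  0.2054] phi 22.7 tilt 0.045 -> rz 30.6, tx 16.99 ty 18.54 tz 1.54 | F [ 1.1  0.7 -2.1] g 0.692
```

Request:
play_rows:
  series:
    - [5,0,0,0,0,0,10.2]
    - [5,0,0,0,0,0,10.2]
    - [5,0,0,0,0,0,10.2]
    - [5,1.9,2,0,0,0,0]
    - [5,2.8,3,0,0,0,0]
    - [5,2.8,3,0,0,0,0]
    - [5,2.8,3,0,0,0,0]
    - [5,2.8,3,0,0,0,0]
    - [5,2.2,2.6,0,0,0,0]
    - [5,1.7,1.9,0,0,0,0]
    - [5,0,0,0,0,0,0]
    - [5,0,0,0,0,0,0]

```text
t: 21.98
position: [0.6787, 0.0867, 0.2047]
tcp_rot: [0.754, 0.657, -0.001, -0.001]
ft_force: [-0.1, -1.3, -2.0]
grip_width: 0.689
```

```bash
python3 - <<'E'
from tray import *
go(*slot(.105),.069,ang-90)
E
```

```text
t 21.98 pos [0.6787 0.0867 0.2047] phi -7.9 tilt 0.135 -> rz -0.0, tx 0.04 ty 0.07 tz 13.57 | F [-0.1 -1.3 -2. ] g 0.689
```

Request:
play_rows:
  series:
    - [5,0,0.05,3,0,0,0]
    - [5,0,0,3.5,0,0,0]
    - [5,0,0,3,0,0,0]
    - [5,0,0,2,0,0,0]
    - [5,0,0,1.1,0,0,0]
    - [5,0,0,0.6,0,0,0]
    - [5,0,0,0.4,0,0,0]
    - [5,0,0,0,0,0,0]
    - [5,0,0,0,0,0,0]

```text
t: 23.1
position: [0.6803, 0.0871, 0.0707]
tcp_rot: [0.754, 0.657, 0.0, 0.0]
ft_force: [-0.4, -0.6, -0.9]
grip_width: 0.689
```

Request:
play_rows:
  series:
    - [8.5,0,0,0,0,0,0]
    - [8.5,0,0,0,0,0,0]
    - [8.5,0,0,0,0,0,0]
    - [8.5,0,0,0,0,0,0]
    - [8.5,0,0,-2,0,0,0]
    - [8.5,0,0,-4,0,0,0]
    - [8.5,0,0,-5,0,0,0]
    - [8.5,0,0,-3,0,0,0]
    - [8.7,0,0,0,0,0,0]

```text
t: 24.22
position: [0.6814, 0.0878, 0.2149]
tcp_rot: [0.754, 0.657, 0.003, 0.002]
ft_force: [0.1, 0.1, 0.4]
grip_width: 0.987
```

```bash
python3 - <<'E'
from tray import *
P=cam("scene")[2]
for k in (-.105,-.035,.105): 
    Q=near(P,slot(k),.05,.08,.1); q=(Q[:,:2]-slot(k))@u; Q=Q[abs(q)<.035]; r=rect(Q); print(*r, (r[0]/1000-slot(k)).round(4))
go(.486,.071,.19,0)
E
```

```text
[ 665.5 -123.4] [65.1 36.1] 82.3 [ 0.0149 -0.0024]
[686.9 -37.3] [22.9 44.1] 30.3 [0.0267 0.0144]
[680.9  86.4] [64.9 63. ] 81.9 [ 0.0015 -0.0006]
t 24.27 pos [0.6807 0.0873 0.2125] phi -7.9 tilt 0.188 -> rz -7.9, tx -1.63 ty -19.47 tz 2.25 | F [-0.1 -0.9  0.1] g 0.993
```

Request:
play_rows:
  series:
    - [8.7,0,0,0,0,0,-7.6]
    - [8.7,-0.2,-2.5,0,0,0,0]
    - [8.7,-0.3,-4,0,0,0,0]
    - [8.7,-0.3,-4,0.5,0,0,0]
    - [8.7,-0.3,-4,0.5,0,0,0]
    - [8.7,-0.3,-3,0.5,0,0,0]
    - [8.7,-0.2,-2,0,0,0,0]
    - [8.7,0,0,0,0,0,0]
    - [8.7,0,0,0,0,0,0]

```text
t: 25.4
position: [0.4855, 0.0719, 0.1951]
tcp_rot: [0.709, 0.705, 0.0, 0.0]
ft_force: [-0.9, 1.0, 0.6]
grip_width: 1.003
```

```bash
python3 - <<'E'
from tray import *
im,d,P,E,c=cam("wrist")
Q=near(P,(.486,.071),.06,.075,.1); r=rect(Q); print(*r)
go(*r[0]/1000,.066,(r[2]+45)%90-45)
E
```

```text
[485.9  71.6] [63.3 63. ] 88.9
t 25.45 pos [0.4856 0.0721 0.195 ] phi -0.3 tilt 0.028 -> rz 0.8, tx -0.05 ty 0.03 tz 12.90 | F [-0.2 -0.7  0.7] g 1.004
```

Request:
play_rows:
  series:
    - [8.7,0,0,3,0,0,0.8]
    - [8.7,0,0,3.5,0,0,0]
    - [8.7,0,0,3,0,0,0]
    - [8.7,0,0,2,0,0,0]
    - [8.7,0,0,0.9,0,0,0]
    - [8.7,0,0,0.5,0,0,0]
    - [8.7,0,0,0,0,0,0]
    - [5,0,0,0,0,0,0]
    - [5,0,0,0,0,0,0]
    - [5,0,0,0,0,0,0]
    - [5,0,0,0,0,0,0]
    - [5,0,0,0,0,0,0]

```text
t: 26.95
position: [0.4851, 0.0721, 0.0663]
tcp_rot: [0.714, 0.7, 0.0, 0.0]
ft_force: [-0.5, 0.7, 2.5]
grip_width: 0.694
```

Request:
play_rows:
  series:
    - [5,0,0,-1,0,0,0]
    - [5,0,0,-3,0,0,0]
    - [5,0,0,-4,0,0,0]
    - [5,0,0,-4,0,0,0]
    - [5,0,0,-2,0,0,0]
    - [5,0,0,0,0,0,0]

```text
t: 27.7
position: [0.4857, 0.0723, 0.2076]
tcp_rot: [0.714, 0.7, 0.001, 0.001]
ft_force: [0.1, -0.7, -2.2]
grip_width: 0.693
```

```bash
python3 - <<'E'
from tray import *
A=cam("scene")[2];P=np.concatenate([A,cam("side")[2]])
for k in (-.105,-.035,.105): 
    Q=near(P,slot(k),.05,.08,.1); q=(Q[:,:2]-slot(k))@u; Q=Q[abs(q)<.035]; r=rect(Q); print(*r, (r[0]/1000-slot(k)).round(4))
go(*slot(.035),.19,ang-90)
E
```

```text
[ 651.4 -121.8] [67.4 64.5] 82.4 [ 0.0008 -0.0008]
[660.9 -52.1] [69.  64.1] 82.0 [ 0.0007 -0.0004]
[680.5  87. ] [68.8 64.4] 81.5 [ 0.0011 -0.    ]
t 27.80 pos [0.4845 0.0719 0.2054] phi -1.1 tilt 0.039 -> rz 6.8, tx -2.83 ty 19.10 tz 1.54 | F [-0.4 -0.2 -1.9] g 0.690
```

Request:
play_rows:
  series:
    - [5,0,0,0,0,0,6.8]
    - [5,-0.4,2.4,0,0,0,0]
    - [5,-0.5,3.6,0,0,0,0]
    - [5,-0.5,3.6,0,0,0,0]
    - [5,-0.5,3.6,0,0,0,0]
    - [5,-0.5,3.6,0,0,0,0]
    - [5,-0.4,2.3,0,0,0,0]
    - [5,0,0,0,0,0,0]
    - [5,0,0,0,0,0,0]

```text
t: 28.92
position: [0.6693, 0.0186, 0.2048]
tcp_rot: [0.754, 0.657, -0.001, -0.001]
ft_force: [0.7, -0.0, -0.3]
grip_width: 0.684
```

```bash
python3 - <<'E'
from tray import *
go(*slot(.035),.069,ang-90)
E
```

```text
t 28.93 pos [0.6693 0.0186 0.2048] phi -7.9 tilt 0.136 -> rz 0.0, tx -0.09 ty 0.07 tz 13.58 | F [ 0.7 -0.  -0.3] g 0.684
```

Request:
play_rows:
  series:
    - [5,-0.1,0.05,3,0,0,0]
    - [5,0,0,3.5,0,0,0]
    - [5,0,0,3,0,0,0]
    - [5,0,0,2,0,0,0]
    - [5,0,0,1.1,0,0,0]
    - [5,0,0,0.6,0,0,0]
    - [5,0,0,0.4,0,0,0]
    - [5,0,0,0,0,0,0]
    - [5,0,0,0,0,0,0]

```text
t: 30.05
position: [0.6709, 0.017, 0.0706]
tcp_rot: [0.754, 0.657, 0.0, 0.0]
ft_force: [-0.1, -0.7, -1.4]
grip_width: 0.694
```

Request:
play_rows:
  series:
    - [8.5,0,0,0,0,0,0]
    - [8.5,0,0,0,0,0,0]
    - [8.5,0,0,0,0,0,0]
    - [8.5,0,0,0,0,0,0]
    - [8.5,0,0,-2,0,0,0]
    - [8.5,0,0,-4,0,0,0]
    - [8.5,0,0,-5,0,0,0]
    - [8.5,0,0,-4,0,0,0]
    - [8.7,0,0,0,0,0,0]

```text
t: 31.18
position: [0.6724, 0.0177, 0.2257]
tcp_rot: [0.754, 0.657, 0.003, 0.002]
ft_force: [0.0, -0.3, -1.4]
grip_width: 0.989
```

```bash
python3 - <<'E'
from tray import *
go(.466,.194,.21,-.8)
E
```

```text
t 31.18 pos [0.6724 0.0177 0.2257] phi -7.9 tilt 0.431 -> rz -7.1, tx 17.34 ty -20.89 tz 1.57 | F [ 0.  -0.3 -1.4] g 0.989
```

Request:
play_rows:
  series:
    - [6,0,0,0,0,0,-7.1]
    - [6,1.6,-1.9,0,0,0,0]
    - [6,2.7,-3.2,0,0,0,0]
    - [6,2.7,-3.2,0,0,0,0]
    - [6,2.7,-3.2,0,0,0,0]
    - [6,2.7,-3.2,0,0,0,0]
    - [6,2.7,-3.2,0,0,0,0]
    - [6,2.2,-2.9,0,0,0,0]
    - [6,0,0,0,0,0,0]
    - [6,0,0,0,0,0,0]

```text
t: 32.42
position: [0.4655, 0.1924, 0.2203]
tcp_rot: [0.712, 0.702, 0.0, 0.0]
ft_force: [-0.0, -0.7, 0.5]
grip_width: 0.692
```

```bash
python3 - <<'E'
from tray import *
im,d,P,E,c=cam("wrist"); save(im,"w3.png")
Q=near(P,(.466,.194),.05,.1,.12); r=rect(Q); print(len(Q),*r,np.round(np.percentile(Q[:,2],[5,50,95]),4))
Q=near(P,(.466,.194),.05,.06,.09); print("frame",len(Q),*rect(Q))
go(*r[0]/1000,.113,r[2]-90)
E
```

```text
932 [465.7 195.5] [42.1  9.8] 89.3 [0.1107 0.113  0.114 ]
frame 896 [465.8 198.1] [36.9 26. ] 89.2
t 32.48 pos [0.4658 0.1921 0.2202] phi -0.9 tilt 0.016 -> rz -0.2, tx 0.34 ty -0.01 tz 10.72 | F [0.3 1.4 0.4] g 0.689
```

View pics/w3.png

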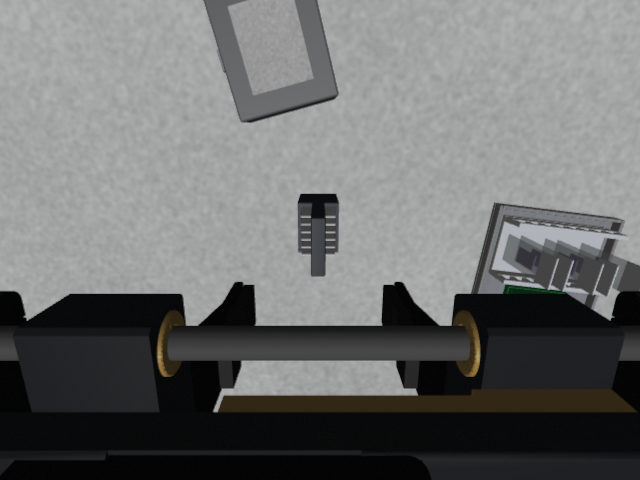

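The carrier's bar is centred between the jaws at (318,245) and square to them. I'll grasp it by the bar.

Request:
play_rows:
  series:
    - [6,0.3,0,3,0,0,-0.2]
    - [6,0,0,3,0,0,0]
    - [6,0,0,2.5,0,0,0]
    - [6,0,0,1.2,0,0,0]
    - [6,0,0,0.8,0,0,0]
    - [6,0,0,0,0,0,0]
    - [0.5,0,0,0,0,0,0]
    - [0.5,0,0,0,0,0,0]
    - [0.5,0,0,0,0,0,0]
    - [0.5,0,0,0,0,0,0]
    - [0.5,0,0,0,0,0,0]
    - [0.5,0,0,0,0,0,0]
    - [0.5,0,0,0,0,0,0]
  force: 25

```text
t: 34.1
position: [0.4652, 0.1959, 0.1151]
tcp_rot: [0.711, 0.703, -0.0, -0.0]
ft_force: [0.3, -0.2, 0.4]
grip_width: 0.108
```

Request:
play_rows:
  series:
    - [0.5,0,0,-1,0,0,0]
    - [0.5,0,0,-3,0,0,0]
    - [0.5,0,0,-4,0,0,0]
    - [0.5,0,0,-4,0,0,0]
    - [0.5,0,0,-2,0,0,0]
    - [0.5,0,0,0,0,0,0]

```text
t: 34.85
position: [0.4658, 0.1964, 0.2568]
tcp_rot: [0.711, 0.703, 0.001, 0.001]
ft_force: [-0.0, 0.1, -1.3]
grip_width: 0.113
```

```bash
python3 - <<'E'
from tray import *
im,d,P,E,c=cam("wrist"); save(im,"w4.png")
A=cam("scene")[2];P=np.concatenate([A,cam("side")[2]])
for k in (-.105,-.035,.035,.105): 
    Q=near(P,slot(k),.05,.08,.096); q=(Q[:,:2]-slot(k))@u; Q=Q[abs(q)<.0345]; r=rect(Q); print(*r, (r[0]/1000-slot(k)).round(4))
go(*slot(-.105),.24,ang-90)
E
```

```text
[ 651.5 -122.2] [66.8 64.6] 81.5 [ 0.0009 -0.0012]
[661. -52.] [67.6 65. ] 81.2 [ 0.0008 -0.0003]
[671.   16.7] [66.9 64.6] 81.7 [ 0.0012 -0.001 ]
[680.2  86. ] [67.  64.2] 81.9 [ 0.0008 -0.001 ]
t 35.00 pos [0.4647 0.1956 0.2541] phi -0.6 tilt 0.076 -> rz 7.3, tx -28.81 ty 22.76 tz 1.41 | F [ 0.  -0.4 -0.6] g 0.114
```

View pics/w4.png

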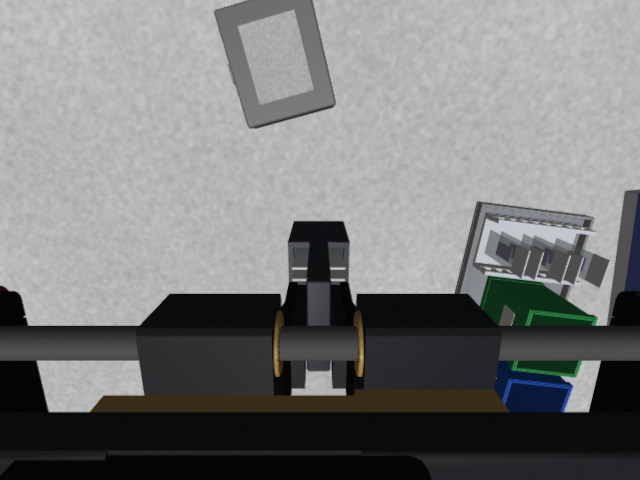

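Request:
play_rows:
  series:
    - [0.5,0,0,0,0,0,7.3]
    - [0.5,-1.8,1.4,0,0,0,0]
    - [0.5,-3,2.4,0,0,0,0]
    - [0.5,-3,2.4,0,0,0,0]
    - [0.5,-3,2.4,0,0,0,0]
    - [0.5,-3,2.4,0,0,0,0]
    - [0.5,-3,2.4,0,0,0,0]
    - [0.5,-3,2.4,0,0,0,0]
    - [0.5,-3,2.4,0,0,0,0]
    - [0.5,-3,2.3,0,0,0,0]
    - [0.5,-3,2.2,0,0,0,0]
    - [0.5,0,0,0,0,0,0]
    - [0.5,0,0,0,0,0,0]

```text
t: 36.62
position: [0.6498, -0.1198, 0.2537]
tcp_rot: [0.754, 0.657, -0.0, -0.001]
ft_force: [-0.2, 0.6, -1.4]
grip_width: 0.109
```

```bash
python3 - <<'E'
from tray import *
im,d,P,E,c=cam("wrist"); save(im,"w5.png")
Q=near(P,(.651,-.122),.05,.08,.096); q=(Q[:,:2]-slot(-.105))@u; Q=Q[abs(q)<.0345]; r=rect(Q); print("jar",len(Q),*r)
ps=env.observe()["position"]
Q=near(P,ps[:2],.04,ps[2]-.03,ps[2]+.003); print("bar",len(Q),*rect(Q) if len(Q) else "")
go(.651,-.122,.15,ang-90)
E
```

```text
jar 1176 [ 651.8 -120.9] [62.9 62.9] 82.0
bar 2956 [ 653.3 -119.1] [27.8 42.4] 9.3
t 36.67 pos [ 0.6499 -0.1193  0.2542] phi -7.8 tilt 0.099 -> rz 0.1, tx -0.26 ty 0.15 tz 10.42 | F [-0.6  0.9  0. ] g 0.120
```

View pics/w5.png

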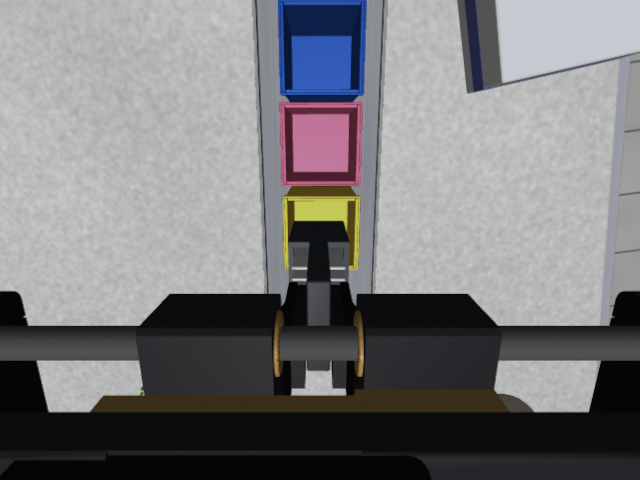

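The row runs straight down the tray, with blue at (322,48), pink (321,144) and yellow (321,232). The carrier hangs squarely over the yellow jar. I'll lower it part way and check.

Request:
play_rows:
  series:
    - [0.5,-0.2,0.1,2,0,0,0]
    - [0.5,0,0,2,0,0,0]
    - [0.5,0,0,1,0,0,0]
    - [0.5,0,0,1,0,0,0]
    - [0.5,0,0,0,0,0,0]
    - [0.5,0,0,0,0,0,0]

```text
t: 37.42
position: [0.6513, -0.1227, 0.1956]
tcp_rot: [0.754, 0.657, 0.0, 0.0]
ft_force: [-0.2, -0.1, -0.6]
grip_width: 0.112
```

```bash
python3 - <<'E'
from tray import *
go(.6515,-.1213,.1195,ang-90)
im=cam("side")[0]; save(cv2.resize(im[180:380,270:470],(600,600)),"s1.png")
E
```

```text
t 37.42 pos [ 0.6513 -0.1227  0.1956] phi -7.9 tilt 0.046 -> rz -0.0, tx 0.15 ty -0.00 tz 7.61 | F [-0.2 -0.1 -0.6] g 0.112
```

View pics/s1.png

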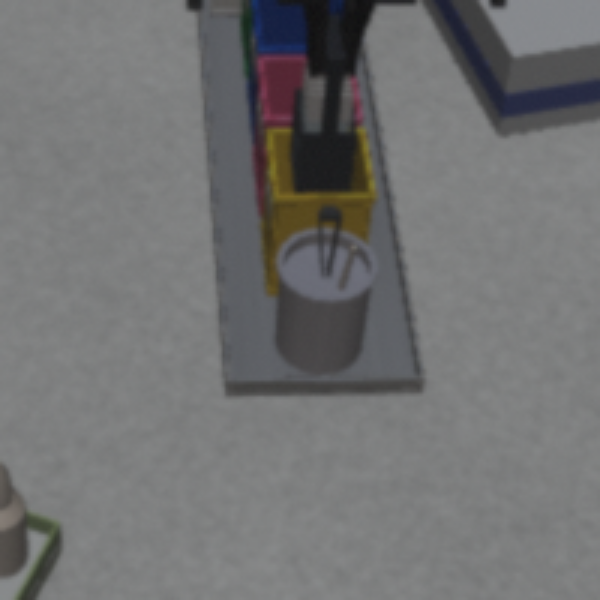

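The carrier is inside the yellow rim, at (322,160) in the crop, and clear of the walls. I'll lower it to the jar floor.

Request:
play_rows:
  series:
    - [0.5,0.1,0,1,0,0,0]
    - [0.5,0,0,1.5,0,0,0]
    - [0.5,0,0,1.5,0,0,0]
    - [0.5,0,0,1.5,0,0,0]
    - [0.5,0,0,1,0,0,0]
    - [0.5,0,0,0.6,0,0,0]
    - [0.5,0,0,0.3,0,0,0]
    - [0.5,0,0,0.1,0,0,0]
    - [0.5,0,0,0,0,0,0]
    - [0.5,0,0,0,0,0,0]

```text
t: 38.72
position: [0.6515, -0.1217, 0.1206]
tcp_rot: [0.754, 0.657, 0.0, 0.0]
ft_force: [0.1, 0.7, 3.4]
grip_width: 0.111
```

```bash
python3 - <<'E'
from tray import *
go(.6515,-.1213,.1195,ang-90)
E
```

```text
t 38.73 pos [ 0.6515 -0.1217  0.1206] phi -7.9 tilt 0.060 -> rz -0.0, tx 0.04 ty -0.01 tz 0.11 | F [0.1 0.7 3.4] g 0.111
```

Upward force shows it is touching the jar floor. I'll release just enough and retreat straight up, then clear of the line.

Request:
play_rows:
  series:
    - [3.5,0,0,0,0,0,0]
    - [3.5,0,0,0,0,0,0]
    - [3.5,0,0,0,0,0,0]
    - [3.5,0,0,-0.5,0,0,0]
    - [3.5,0,0,-1.5,0,0,0]
    - [3.5,0,0,-3,0,0,0]
    - [3.5,0,0,-4,0,0,0]
    - [3.5,0,0,-2,0,0,0]
    - [3.5,0,-2,0,0,0,0]
    - [3.5,0,-4,0,0,0,0]
    - [3.5,0,-4,0,0,0,0]
    - [3.5,0,-4,0,0,0,0]
    - [3.5,0,-3,0,0,0,0]
    - [3.5,0,0,0,0,0,0]
    - [3.5,0,0,0,0,0,0]

```text
t: 40.6
position: [0.4833, -0.0986, 0.2304]
tcp_rot: [0.754, 0.656, 0.0, 0.0]
ft_force: [-0.5, -0.3, 0.3]
grip_width: 0.398
```

```bash
python3 - <<'E'
from tray import *
im,_,A,_,_=cam("scene"); im2,_,B,_,_=cam("side"); P=np.concatenate([A,B])
for k in (-.105,-.035,.035,.105): 
    Q=near(P,slot(k),.05,.08,.096); q=(Q[:,:2]-slot(k))@u; Q=Q[abs(q)<.0345]; r=rect(Q); print(*r, (r[0]/1000-slot(k)).round(4),"z",np.percentile(Q[:,2],95).round(4))
Q=near(P,slot(-.105),.035,.1,.13); print("bar",len(Q),*rect(Q),np.percentile(Q[:,2],[5,95]).round(4))
Q=near(P,(.434,.337),.08,.03,.045); print("box",*rect(Q))
print(env.observe()["t"])
save(np.hstack([cv2.resize(im[120:400,170:440],(400,415)),cv2.resize(im2[120:400,200:470],(400,415))]),"f1.png")
E
```

```text
[ 651.7 -122.2] [66.8 64.4] 81.6 [ 0.0011 -0.0012] z 0.0932
[660.9 -52.1] [67.4 64.4] 82.3 [ 0.0007 -0.0004] z 0.0931
[670.8  15.7] [64.7 64.5] 81.8 [ 0.001 -0.002] z 0.0932
[680.4  86.5] [67.9 64.2] 82.4 [ 0.001  -0.0005] z 0.0931
bar 282 [ 651.3 -124.2] [47.4 11.9] 82.0 [0.1032 0.12  ]
box [431.1 339. ] [ 86.8 104.4] 14.0
40.7
```

View pics/f1.png

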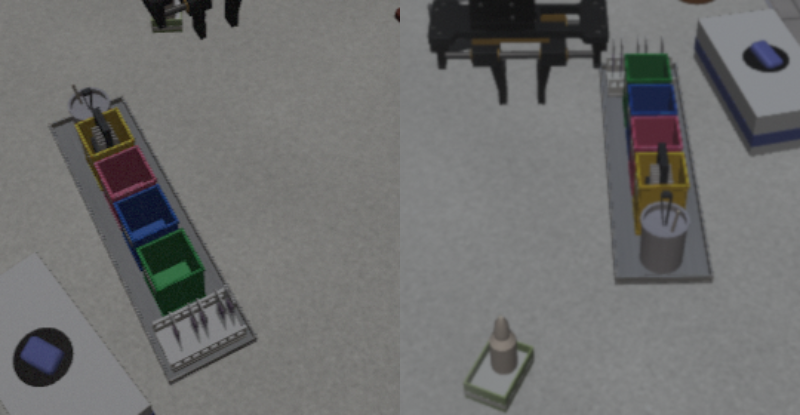

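Both views show the row in order from the pot to the rack: yellow with the carrier inside, then pink, blue and green. The bottle and box are where they were, and the gripper is clear. I'll hand in.

```bash
python3 -c "
from bench import env
print(env.hand_in())"
```

```text
the job is handed in; nothing more can be done
None
```

The stain line is set out and handed in at about 41 s of the 128 s allowed; no verdict was reported. I placed the jars in the order yellow, pink, green, blue, each gripped across the tray, then stood the carrier in the yellow jar.

Last checks, from both fixed cameras with the arm withdrawn:
- **Jars:** all four are within about 2 mm of their planned spots and within 1° of square to the tray. Centres are about 68–71 mm apart. The rims are at about 93 mm, as expected for jars standing on the tray floor to within the cameras' 2 mm.
- **Green jar and rack:** the gap is about 1 cm, though the two cameras put the rack's face 142–146 mm along the tray.
- **Carrier:** the top of its bar is at about 120 mm, which puts it on the jar floor to within the same 2 mm. It is about 2 mm from the jar's axis, and upward force at the wrist showed contact before I let go.
- **Bystanders:** the slide box measured within about 2 mm of its starting position. I checked the oil bottle by eye only, and it looked unmoved and upright.

One disagreement: the first time I looked for the oil bottle in the scene camera, the network pointed at the carrier instead, so I ignored that. Some mid-run jar measurements were distorted because the arm blocked the view or neighbouring jars were included; the repeats after that agreed.

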